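# Locate a sherd carrier against two dowels and an end stop

## Robot

A 7-joint arm with a two-finger parallel gripper is mounted at the origin on the work surface. World frame = base frame: x ahead of the robot, y to its left, z up, the work surface at z = 0. Lengths are in m, angles in rad, forces in N, time in s.
With the tool pointing down it reaches from about 0.425 to 0.925 m from the base axis. Payload 6.8 kg.
Tool frame: the origin (TCP) lies between the finger pads; the fingertips stand 17 mm ahead of it and the grasp point (between the pads) lies 2 mm behind it; z points along the fingers, y is the direction in which the jaws open and shut (so a half turn about z gives the same grasp; the last joint's range is limited). The gripper opens to 85 mm and grips with 20 to 120 N. Pads are 22 mm wide; open, the fingers measure 114 mm over their backs; the gripper's body (76 mm by 85 mm) begins 54 mm behind the grasp point. The pads swing forward as they close: fully open they stand 13 mm farther back than shut.
Start: joints at [1.203, 0.477, 0.022, 1.555, -0.011, 1.109, -0.083], TCP at [0.173, -0.652, 0.248] pointing down, gripper open.
Joint ranges: [-2.96, 2.96], [-0.34, 2.1], [-1.41, 1.46], [0.24, 2.44], [-1.37, 4.51], [0.17, 1.92], [-2.96, 2.96]. Speed limits (rad/s): [2.39, 2.39, 3.14, 3.14, 3.14, 3.14, 3.14].

## Interface

Orientations are given as a unit quaternion [w, x, y, z].
In Python, from station import bot gives the robot as it stands. The module is installed in compiled form; this text tells all that it offers.
- The arm moves only by the tool carry_out, never from a script. Its argument "moves" is a list of rows, each a list of 3 entries, a list of its own where there are three numbers: the turn, a rotation vector about the tool's x, y, z in degrees, then the shift along the tool's x, y, z in cm, then the finger opening in cm, from 0 to 8.54. A call has 1 to 5 rows; each row is the pose to reach, as a shift and turn from the pose commanded when the call began, along the tool's axes at that moment; what a row does not reach only later rows make up. A row lasts 1/8 s, in which the tool goes at most 62.5 mm and 10.7 degrees, less where a joint would pass 70% of its speed; a pose out of reach is approached as far as the arm can. A call with a gripper value outside its range is refused whole. The fingers move at their own pace and stop on an object; "newtons" is the grip in N (left out, the last holds). Time passes only in rows, so rows that repeat a pose let the fingers close. It gives the time, the measured TCP pose, the force and the opening at its end, in the units of the state.
- bot.get_obs(): the state, without advancing time (a new reading comes with each control period).
- bot.read_camera(name): name is "side" or "top" or "wrist"; returns the picture (420x560x3 uint8, red, green, blue); there is no depth.
- bot.camera_info(name): a dict with "vertical_fov" (degrees; the focal length in pixels is half the picture's height over the tangent of half this angle, whatever the lens; pixels are square), "cx", "cy" (the principal point, pixels), "k1" (the pictures are not rectified: a ray, as slopes to the right and down, at radius r is drawn at 1 + k1 r^2 times it, then the intrinsics apply), "position" and "attitude" of the camera in the world. Camera axes: x right, y up, looking along -z (the intrinsics and any distortion apply to the point x, -y, -z); pixel columns grow to the right and rows downward; lengths in m; the calibration is good to about 2 mm. A picture is of the moment at which its call begins: read the wrist's pose just before it. camera_info takes no time and is no camera call; for the wrist camera it gives the pose at the moment of the call.
- bot.hand_in(): hands the job in, once; it reports no verdict.
Trained networks look in the newest picture that a camera, given by its name, has taken for a name from the list of things; names that differ only in an ending like _2 or _b are one class to them, and where a whole thing is asked for, a point or a joint stands for the part that bears it (a point fixed in the world has none). Each returns a list of dicts, best first, with "score" (0 to 1); they miss things now and then, are a little off and sometimes report something else, mostly with a low value. They report only what shows in the picture. A call takes as long as a camera call. They do not tell look-alikes from the thing itself.
- bot.silhouettes(label, camera): "region" (420x560 bool, what is visible of it) and "location" ([column, row] in pixels, amid what is visible of it).
The state is a dict: "t": time; "q": joint angles; "joint_vel": joint speeds; "joint_torque": joint torques, N m; "eef_pos": TCP position; "tool_rot": TCP orientation; "contact_force": force on the tool from outside, world axes, zero at the start; "torque": the same for the moment, N m; "gripper_width": opening from 0.0 (shut) to 1.0 (fully open).
Only numpy, scipy, OpenCV 4.12 (cv2) and the standard library are available. Lean on these libraries where they do the work, as an engineer would, in place of code of your own. Each camera call takes 0.05 s, during which the arm holds its last target. There are 200 camera calls.

## Task

Lift the aluminium carrier with the two bronze sherds by its knob, keeping it level, and set it down gently on the dark locating base. Slide its long edge onto both dowels and, keeping it against them, along to the end stop, finishing with a light, steady press (about 10 N) that holds it against all three at the same moment; never shove it hard against them. Let go and leave it fully home on all three points, with the block, jar and brush beside the work undisturbed.

Things in the scene. Friction and masses are not known exactly. Their poses are not given: they have to be found in the camera images.
- carrier: Loose aluminium honeycomb carrier plate, 160 (x) x 100 (y) x 8 mm thick, about 0.3 kg, balanced about its centre. Origin: centre of its underside; z up. At x = -61 and +61 mm a bronze sherd on a wooden rest is fixed to it; these begin 42 mm from the centre and rise at most 35 mm above the underside. Starts flat on the bench, yawed at most 1.2 rad from the base. Either way round is right.
- knob (a point): Top centre of the carrier's knob: a plain upright round black knob, 26 mm diameter, in the middle of the plate, from 8 to 54 mm above its underside: the place to grip. Nothing stands beside it in the carrier's y direction. Held lightly (under 10 N) the plate can pivot about the knob between the fingers.
- base: Locating base fixed to the bench: dark steel plate 260 (x) x 180 (y) x 16 mm. Origin: centre of its underside; z up; flat top at z = 16 mm. The dowels stand along its +y side, the end stop at its +x end: the carrier goes home by moving along base +y (onto the dowels) and base +x (onto the stop), its long edges parallel to base x.
- dowel_a: Fixed upright steel dowel, 12 mm diameter, 14 mm tall, standing on the base's top at base x = -30, y = +65 mm. Origin: centre of its foot; axes as the base's. It bears on the carrier's long edge. Friction of the carrier on base, dowels and stop is about 0.6 (0.45 to 0.75): sliding it on the base alone takes 1 to 3 N.
- dowel_b: The same dowel at base x = +60, y = +65 mm. Origin: centre of its foot; axes as the base's. With the carrier home its centre lies 56 mm from the line of the two dowel centres, towards base -y. Friction at a loaded stop holds that end back from this dowel, and drag along the dowels tends to unload dowel_a.
- stop: Fixed end stop: steel block about 26 mm wide and tall with a round-nosed pin (10 mm diameter, axis 6 mm above the base's top) pointing to base -x, locked at base y = +10 mm, at a base x between 79 and 99 mm. Origin: on the base's top, under the very tip of the nose; axes as the base's. With the carrier home its centre lies 80 mm from this point along base -x.
- rest_block: Bystander: loose wooden block 85 x 60 x 30 mm with a curved bronze sherd on it, 36 mm tall in all. Origin: centre of the underside.
- resin_jar: Bystander: loose amber jar, 56 mm diameter, 75 mm tall. Origin: centre of the underside.
- brush: Bystander: loose brush 170 mm long lying on the bench. Origin: middle of its underside.
Things that resemble listed ones, but are neither listed nor needed, are in the scene too. Several things have the shape of the carrier; the one meant has the colours described above.

How it is judged:
On the way:
1. the carrier lies flat on the base and is pressed against both dowels and the end stop at once (at least 0.5 N on each, for 0.2 s) (angle between carrier's own z axis and vertical below 0.03 rad and z of carrier in the frame of base between 0.0145 and 0.0185 m and contact force between carrier and dowel_a above 0.5 N and contact force between carrier and dowel_b above 0.5 N and contact force between carrier and stop above 0.5 N), for 0.2 s.
At the end, for the whole second after the job is handed in: The carrier lies flat on the base, at rest and released: its long edge within about 1.8 mm of the dowels and parallel to their line within 0.018 rad, its end within 1.8 mm of the stop's nose (angle between carrier's own z axis and vertical below 0.03 rad and z of carrier in the frame of base between 0.0145 and 0.0185 m and y of carrier in the frame of dowel_a between -0.0578 and -0.0545 m and angle between the x axis of carrier and the x axis of base, either way round below 0.018 rad and x of carrier in the frame of stop between -0.0818 and -0.0785 m and linear speed of carrier below 0.005 m/s and angular speed of carrier below 0.05 rad/s); the robot touches nothing.
It fails at once if the carrier is driven against a dowel or the end stop with more than 20 N (contact force between carrier and dowel_a above 20 N or contact force between carrier and dowel_b above 20 N or contact force between carrier and stop above 20 N).
It fails at once if the carrier is tipped more than 17 degrees (angle between carrier's own z axis and vertical above 0.3 rad).
It fails at once if the carrier is dropped on the base, or forced against it and its dowels with over 40 N (contact force between carrier and base above 40 N).
It fails at once if the wooden block, the jar or the brush is moved more than 15 mm (distance of any of rest_block, resin_jar, brush from where it was at the start of the episode above 0.015 m).
It also fails if it takes over 72 s, if anything falls off the work surface, if the arm or the gripper's body presses on something with over 40 N, if the wrist force passes 120 N, or if a joint passes its speed limit or range.

## Working session

There is one attempt and no reset: what is moved stays moved. The work goes in short steps, Python scripts to look and compute and a tool call to move; the robot and the scene stay as the last step left them, time stands still between calls to the robot, and variables do not carry over. Pictures are saved under pics/ and viewed, about 8 in all and at most 12, crops included, and the job is handed in when it is done.

Besides the shell and the picture viewer there is one more tool, called after "Emit:" by a JSON object that holds its "fn" and its "kwargs". carry_out: Moves the arm, as the interface text tells. Its arguments: {"type":"object","properties":{"moves":{"type":"array"},"newtons":{"type":"number"}},"required":["moves"]}

```bash
mkdir -p pics; ls
python3 - <<'E'
from station import bot
import cv2, numpy as np
for c in("top","side"):
    im=bot.read_camera(c); cv2.imwrite(f"pics/{c}0.png",im[...,::-1]); print(bot.camera_info(c))
    for l in("carrier","base","stop","dowel_a","knob","rest_block","resin_jar","brush"):
        print(c,l,[(round(d["score"],2),np.round(d["location"]).tolist(),int(d["region"].sum())) for d in bot.silhouettes(l,c)])
print(bot.get_obs())
a=cv2.imread("pics/top0.png");
E
```

```text
pics
{'vertical_fov': 53.5273905205074, 'cx': 282.18800302538017, 'cy': 213.6238910191546, 'k1': -0.05409756868448298, 'position': array([0.55308611, 0.11166063, 1.11020973]), 'attitude': array([-0.70291155, -0.01722517,  0.03569967,  0.71017194])}
top carrier [(0.91, [292.0, 289.0], 2438), (0.82, [221.0, 248.0], 2304), (0.64, [198.0, 161.0], 2272), (0.6, [142.0, 229.0], 2336)]
top base [(0.71, [405.0, 262.0], 6612)]
top stop []
top dowel_a []
top knob [(0.97, [143.0, 230.0], 2370), (0.85, [200.0, 157.0], 2268), (0.84, [220.0, 246.0], 2312), (0.75, [295.0, 285.0], 2401)]
top rest_block [(0.87, [266.0, 159.0], 990)]
top resin_jar [(0.97, [311.0, 150.0], 441)]
top brush [(0.86, [366.0, 157.0], 709), (0.36, [221.0, 248.0], 2338)]
{'vertical_fov': 51.28613696546085, 'cx': 279.548454637845, 'cy': 207.92619894791318, 'k1': 0.00022996148875354714, 'position': array([ 0.5285588 , -0.5547586 ,  0.79753487]), 'attitude': array([ 0.93059384,  0.3599075 , -0.02665048, -0.06124908])}
side carrier [(0.82, [237.0, 187.0], 1898), (0.73, [202.0, 251.0], 2752), (0.65, [332.0, 165.0], 1705), (0.62, [25
[... 435 characters left out ...]
)]
{'t': 0.9, 'q': array([ 1.20288322,  0.47697167,  0.02241137,  1.55540459, -0.01150689,
        1.10926207, -0.08311862]), 'joint_vel': array([-0.0015125 ,  0.00038001, -0.00022564, -0.00021366,  0.00123696,
       -0.00037046,  0.00049115]), 'joint_torque': array([ 6.25859357e-04, -5.96321154e+01,  1.60659660e+00, -2.81550980e+01,
        1.25070324e-02,  1.51188164e-03,  2.63299859e-05]), 'eef_pos': array([ 0.1734165 , -0.65237091,  0.24832519]), 'tool_rot': array([3.89942614e-05, 9.91577431e-01, 1.29515235e-01, 1.61752350e-05]), 'contact_force': array([-0.35027821,  0.91832926, -0.03210794]), 'torque': array([-0.02729849, -0.03826229,  0.0217485 ]), 'gripper_width': 1.0016109970935299}
```

View both.

Run:
```python
import cv2
a=cv2.imread("pics/top0.png")[110:330,90:500]; cv2.imwrite("pics/topc.png",cv2.resize(a,(800,430),interpolation=cv2.INTER_CUBIC))
b=cv2.imread("pics/side0.png"); cv2.imwrite("pics/side1.png",cv2.resize(b,(800,600),interpolation=cv2.INTER_CUBIC))
```

```text
(no output)
```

View pics/topc.png

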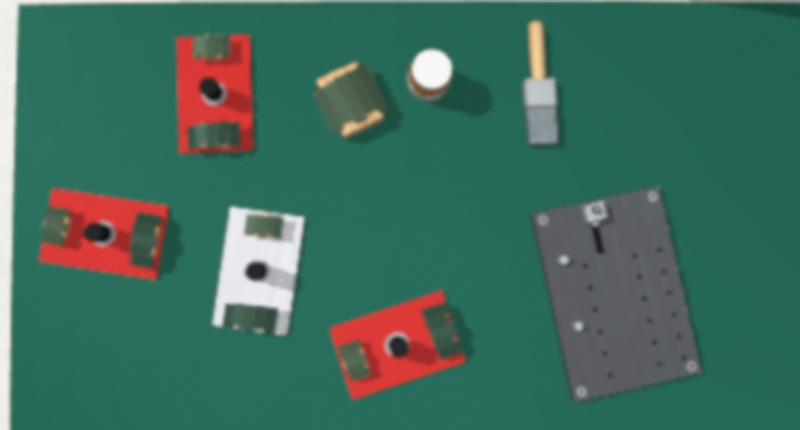

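View pics/side1.png

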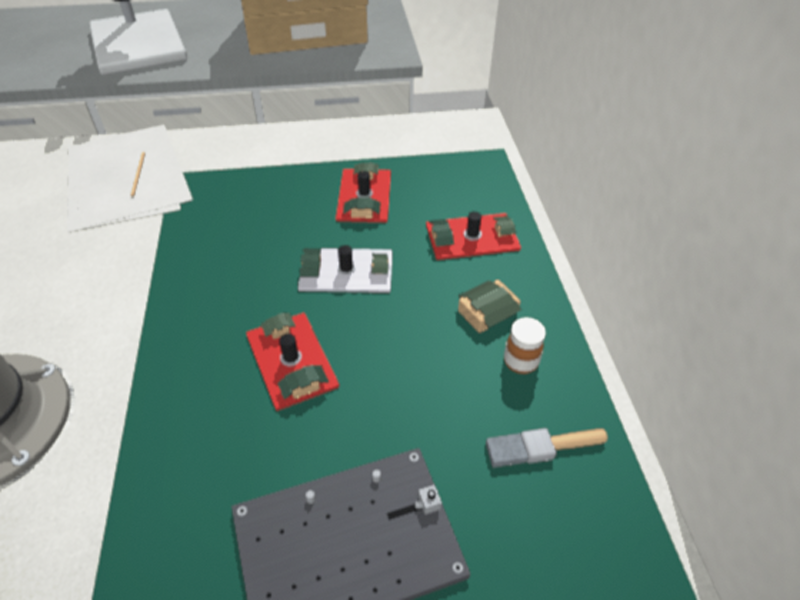

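The top view shows three red plates, at full-image pixels (198,161), (142,229) and (292,289), and one silver-white plate at (221,248). The silver one fits "aluminium", and the enlarged crop confirms its black knob and two sherds. The base is at about (405,262). Its dowels are at (379,243) and (386,277), and the stop is at the top, near (396,219).

```bash
cat > h.py <<'E'
import numpy as np, cv2
from scipy.spatial.transform import Rotation as R
from station import bot
def cam(c):
    i=bot.camera_info(c); f=210/np.tan(np.radians(i["vertical_fov"])/2)
    K=np.array([[f,0,i["cx"]],[0,f,i["cy"]],[0,0,1]]); D=np.array([i["k1"],0,0,0,0.])
    Rw=R.from_quat(np.roll(i["attitude"],-1)).as_matrix()@np.diag([1,-1,-1.])  # cv cam -> world
    return K,D,Rw,np.array(i["position"])
def rays(C,uv):
    p=cv2.undistortPoints(np.array(uv,float).reshape(-1,1,2),C[0],C[1]).reshape(-1,2)
    return np.c_[p,np.ones(len(p))]@C[2].T
def onz(C,uv,z):
    d=rays(C,uv); return C[3]+d*((z-C[3][2])/d[:,2])[:,None]
def proj(C,P):
    Rc=C[2].T; return cv2.projectPoints(np.array(P,float).reshape(-1,1,3),cv2.Rodrigues(Rc)[0],-Rc@C[3],C[0],C[1])[0].reshape(-1,2)
def tri(C1,u1,C2,u2):
    a,b=rays(C1,u1),rays(C2,u2); out=[]
    for x,y in zip(a,b):
        s=np.linalg.lstsq(np.c_[x,-y],C2[3]-C1[3],rcond=None)[0]
        p,q=C1[3]+s[0]*x,C2[3]+s[1]*y; out.append(np.r_[(p+q)/2,np.linalg.norm(p-q)])
    return np.array(out)
def tool():
    o=bot.get_obs(); return o["eef_pos"],R.from_quat(np.roll(o["tool_rot"],-1)),o
def rel(P):  # world point -> tool axes, cm
    p,r,_=tool(); return r.inv().apply(np.array(P)-p)*100
E
python3 - <<'E'
from h import *
np.set_printoptions(precision=4,suppress=True)
T,S=cam("top"),cam("side")
t=lambda l:[(x/1.951+90,y/1.9545+110) for x,y in l]; s=lambda l:[(x/1.4286,y/1.4286) for x,y in l]
ct=t([(230,207),(305,216),(288,336),(213,325),(257,270)]); cs=s([(392,250),(391,291),(299,290),(303,249),(345,249)])
print(tri(T,ct,S,cs)); c=onz(T,ct,.008); print(c,np.diff(c[:,:2],axis=0))
bt=t([(533,212),(660,187),(702,373),(577,401)]); b=onz(T,bt,.016); print("base",b,b.mean(0)); 
e=b[0]+b[1]-b[2]-b[3]; print("yaw",np.arctan2(e[1],e[0]))
print("dow/stop",tri(T,t([(563,259),(578,326),(596,211)]),S,s([(376,475),(310,495),(430,492)])))
print("dowels z30",onz(T,t([(563,259),(578,326)]),.03))
print("by",onz(T,t([(350,98),(431,72),(540,80)]),.03))
print(tool()[1].as_matrix(), tool()[0]); print(bot.camera_info("wrist"))
E
```

```text
[[0.6316 0.28   0.0026 0.0003]
 [0.6177 0.1779 0.0024 0.0018]
 [0.4576 0.2018 0.0013 0.0019]
 [0.4707 0.3027 0.0032 0.0038]
 [0.5454 0.237  0.0557 0.0018]]
[[0.6314 0.2791 0.008 ]
 [0.6182 0.1775 0.008 ]
 [0.4572 0.2013 0.008 ]
 [0.473  0.3019 0.008 ]
 [0.546  0.2426 0.008 ]] [[-0.0132 -0.1016]
 [-0.161   0.0237]
 [ 0.0157  0.1006]
 [ 0.073  -0.0592]]
base [[ 0.6201 -0.1322  0.016 ]
 [ 0.6528 -0.3097  0.016 ]
 [ 0.3989 -0.3595  0.016 ]
 [ 0.3655 -0.1861  0.016 ]] [ 0.5093 -0.2469  0.016 ]
yaw 0.20115980196048233
dow/stop [[ 0.5546 -0.1699  0.0228  0.0027]
 [ 0.4658 -0.1874  0.0249  0.0009]
 [ 0.6187 -0.2113  0.0417  0.0008]]
dowels z30 [[ 0.5559 -0.1681  0.03  ]
 [ 0.4667 -0.186   0.03  ]]
by [[ 0.7752  0.115   0.03  ]
 [ 0.8103  0.005   0.03  ]
 [ 0.7988 -0.1436  0.03  ]]
[[ 0.9665  0.2568  0.    ]
 [ 0.2568 -0.9665 -0.0001]
 [ 0.      0.0001 -1.    ]] [ 0.1734 -0.6524  0.2483]
{'vertical_fov': 71.24779004862026, 'cx': 281.01884276025254, 'cy': 208.70979496977654, 'k1': -0.02208334826435283, 'position': array([ 0.2405, -0.6336,  0.3743]), 'attitude': array([ 0.7854, -0.1078,  0.083 , -0.6039])}
```

Emit:
{"fn": "carry_out", "kwargs": {"moves": [[[0,0,0],[4,-2.5,0],8.5],[[0,0,0],[9,-5.7,0],8.5],[[0,0,0],[14,-8.9,0],8.5],[[0,0,0],[19,-12,0],8.5],[[0,0,0],[24,-15.2,0],8.5]]}}

```text
t: 1.52
eef_pos: [0.3675, -0.4424, 0.2486]
tool_rot: [0.0, 0.992, 0.129, 0.0]
contact_force: [1.1, -0.5, -0.2]
gripper_width: 0.995
```

Emit:
{"fn": "carry_out", "kwargs": {"moves": [[[0,0,0],[5,-3.2,0],8.5],[[0,0,1],[10,-6.4,0],8.5],[[0,0,2],[14,-9,0],8.5],[[0,0,3.4],[16,-10.3,0],8.5],[[0,0,3.4],[16,-10.3,0],8.5]]}}

```text
t: 2.15
eef_pos: [0.496, -0.3011, 0.2484]
tool_rot: [-0.0, 0.995, 0.102, 0.0]
contact_force: [-0.8, -0.2, 0.4]
gripper_width: 0.994
```

Run:
```python
from h import *
np.set_printoptions(precision=4,suppress=True)
print(tool()[2]); C=cam("wrist"); im=bot.read_camera("wrist"); np.save("w1.npy",np.array(im)); 
import pickle; pickle.dump(C,open("w1.pkl","wb"))
for l in("dowel_a","stop","base"): print(l,[(round(d["score"],2),np.round(d["location"],1).tolist(),int(d["region"].sum())) for d in bot.silhouettes(l,"wrist")])
# expected
y=.2;Rz=R.from_euler("z",y).as_matrix();B=np.array([.5093,-.2469,0])
print(C[3],proj(C,[B+Rz@np.array(p) for p in[(-.03,.065,.03),(.06,.065,.03),(.09,.01,.022),(.13,.09,.016),(.13,-.09,.016),(-.13,-.09,.016),(-.13,.09,.016)]]))
cv2.imwrite("pics/w1.png",cv2.resize(im[...,::-1],(800,600),interpolation=cv2.INTER_CUBIC))
```

```text
{'t': 2.15, 'q': array([ 0.5588,  0.328 , -0.1505,  1.7799,  0.0552,  1.0374, -0.9778]), 'joint_vel': array([ 0.0402, -0.0055,  0.0498,  0.0089,  0.0141,  0.0041,  0.0285]), 'joint_torque': array([ -1.5639, -49.0001,  -1.6141, -27.2419,  -0.144 ,  -0.0512,
        -0.3588]), 'eef_pos': array([ 0.496 , -0.3011,  0.2484]), 'tool_rot': array([-0.0003,  0.9948,  0.1022,  0.0004]), 'contact_force': array([-0.7938, -0.2404,  0.4477]), 'torque': array([ 0.0067, -0.0036, -0.0139]), 'gripper_width': 0.9937731612119756}
dowel_a []
stop [(0.81, [222.6, 61.3], 729)]
base [(0.6, [239.9, 153.9], 30782)]
[ 0.5638 -0.286   0.3745] [[186.1014 191.8975]
 [179.7571 113.605 ]
 [228.7365  86.0629]
 [156.5258  48.4963]
 [318.4483  48.7366]
 [311.022  263.2159]
 [176.9972 262.4336]]
```

View pics/w1.png

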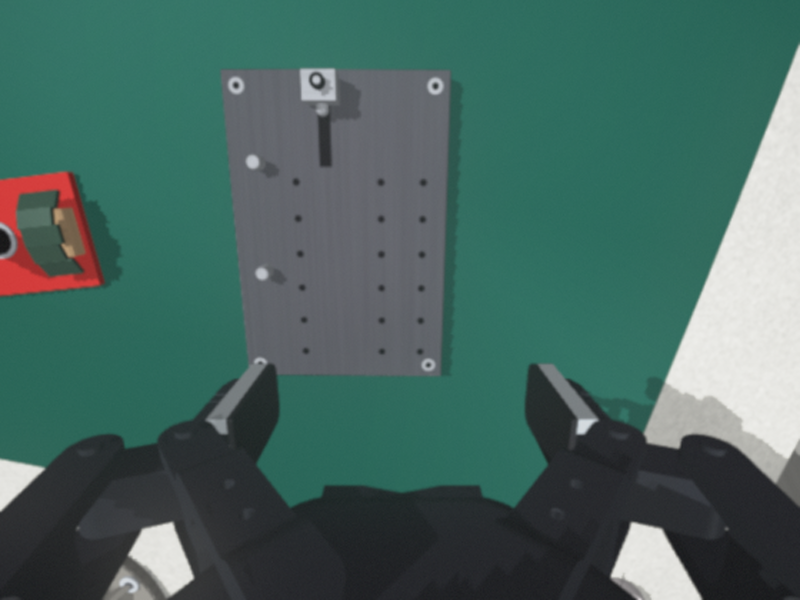

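The wrist view is clear: dowels at (253,162) and (262,274) in the 800-px picture, the stop block at (318,85), and its nose tip at about (322,115). Next I fit the base pose from these points.

Run:
```python
from h import *
import pickle
from scipy.optimize import least_squares
np.set_printoptions(precision=4,suppress=True)
im=np.load("w1.npy"); C=pickle.load(open("w1.pkl","rb"))
k=1/1.42857
M=np.array([(-.03,.065,.03),(.06,.065,.03),(.13,.09,.016),(.13,-.09,.016),(-.13,-.09,.016),(-.13,.09,.016)])
U=np.array([(262,273),(253,161),(221,69),(450.5,69.5),(441,376),(249,375)])*k
T=cam("top"); bt=np.array([(578,326),(563,259),(533,212),(660,187),(702,373),(577,401)]); bt=np.c_[bt[:,0]/1.951+90,bt[:,1]/1.9545+110]
W=lambda p:M@R.from_euler("z",p[2]).as_matrix().T+[p[0],p[1],0]
for nm,f in (("w",lambda p:(proj(C,W(p))-U).ravel()),("t",lambda p:(proj(T,W(p))-bt).ravel())):
    r=least_squares(f,[.51,-.247,.2]); print(nm,r.x,r.fun.reshape(-1,2).tolist())
    if nm=="w":
        n=onz(C,[(322*k,115*k)],.022)[0]-[r.x[0],r.x[1],0]; print("nose in base",R.from_euler("z",-r.x[2]).apply(n))
cv2.imwrite("pics/stop.png",cv2.resize(im[40:130,160:280,::-1],(800,600),interpolation=cv2.INTER_CUBIC))
```

```text
w [ 0.509  -0.2438  0.1976] [[0.07025871001596329, 0.3996652973052619], [0.032162274222116594, 0.4624807424206949], [-0.6810145293474079, -0.3175266070225291], [0.6146969983857957, -0.03544407317766485], [-0.19877433284528934, -0.06480166388712405], [0.15512896193712322, -0.450585811940698]]
nose in base [0.0955 0.0107 0.022 ]
t [ 0.5093 -0.2458  0.1965] [[0.710192807875103, -0.22884051421971208], [0.8592616815212182, 0.16565299188118843], [-0.010054475827132592, 0.33470804728133885], [-0.38022942184005615, -0.605855449745917], [-0.027551829845947395, -0.17695047716773615], [-1.1699335026520998, 0.4970131621927294]]
```

View pics/stop.png

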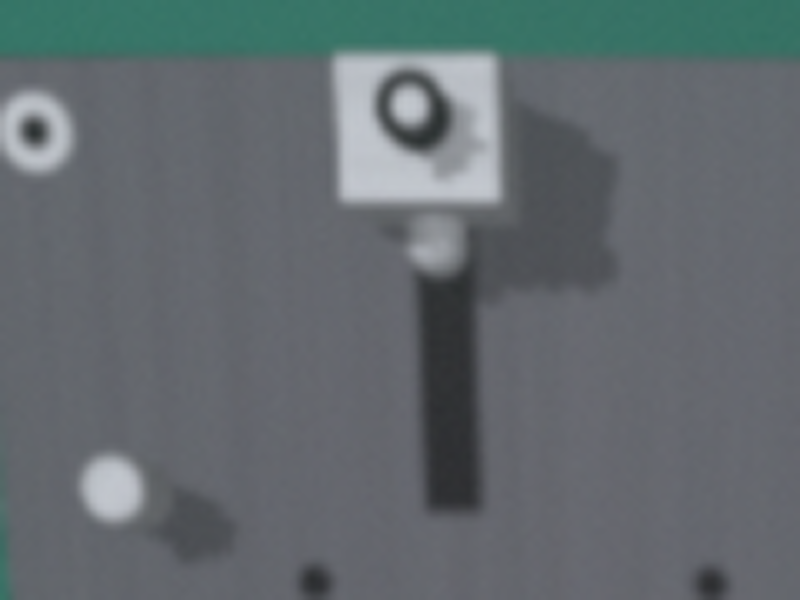

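Emit:
{"fn": "carry_out", "kwargs": {"moves": [[[0,0,2],[0.3,-5,0],8.5],[[0,0,5],[0.8,-11,0],8.5],[[0,0,8],[1.2,-17,0],8.5],[[0,0,11],[1.6,-23,0],8.5],[[0,0,14],[2,-29,0],8.5]]}}

```text
t: 2.98
eef_pos: [0.4558, -0.0146, 0.2486]
tool_rot: [0.0, 1.0, -0.024, 0.0]
contact_force: [1.2, 0.3, 0.7]
gripper_width: 0.997
```

Run:
```python
from h import *
print(tool()[2]["eef_pos"],tool()[2]["tool_rot"],rel([.42,.25,.25]))
```

```text
[ 0.45578994 -0.01463488  0.24860974] [ 2.27630208e-04  9.99709436e-01 -2.40993661e-02  4.60955719e-04] [ -4.84983622 -26.26023261  -0.1549171 ]
```

Emit:
{"fn": "carry_out", "kwargs": {"moves": [[[0,0,1],[-1,-6,0],8.5],[[0,0,3],[-2,-12,0],8.5],[[0,0,5],[-3.5,-18,0],8.5],[[0,0,5.7],[-4.5,-23,0],8.5],[[0,0,5.7],[-4.5,-25,0],8.5]]}}

```text
t: 3.6
eef_pos: [0.4218, 0.2389, 0.2487]
tool_rot: [-0.0, 0.998, -0.07, 0.0]
contact_force: [0.1, -1.1, 0.0]
gripper_width: 0.993
```

Run:
```python
from h import *
import pickle
np.set_printoptions(precision=4,suppress=True)
o=tool()[2];print(o["eef_pos"],o["tool_rot"],o["joint_vel"]); C=cam("wrist"); im=bot.read_camera("wrist"); np.save("w2.npy",np.array(im)); 
pickle.dump(C,open("w2.pkl","wb"))
y=-.147;Rz=R.from_euler("z",y).as_matrix();B=np.array([.545,.2395,0])
P=[(0,0,.054),(.08,.05,.008),(.08,-.05,.008),(-.08,-.05,.008),(-.08,.05,.008)]
print(np.round(proj(C,[B+Rz@np.array(p) for p in P])*1.42857,0))
cv2.imwrite("pics/w2.png",cv2.resize(im[...,::-1],(800,600),interpolation=cv2.INTER_CUBIC))
```

```text
[0.4218 0.2389 0.2487] [-0.0005  0.9975 -0.0705  0.0002] [-0.2085  0.154  -0.0305 -0.1646  0.1108  0.0529 -0.3235]
[[378. 104.]
 [316.   2.]
 [446.   3.]
 [440. 214.]
 [324. 214.]]
```

View pics/w2.png

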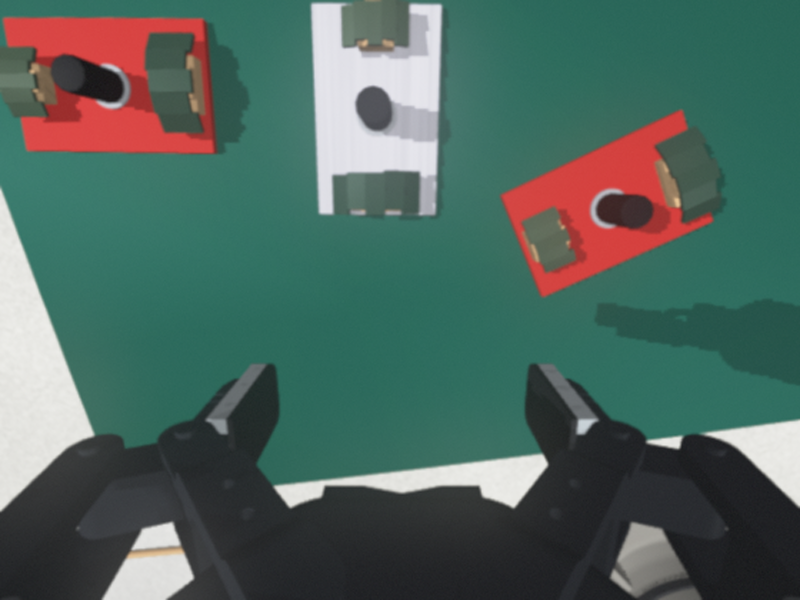

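The picture shows the silver carrier with corners at (312,3), (441,5), (436,215) and (320,214), and its knob top at (374,104). It is about 3 mm further to +y than predicted, with the yaw as expected.

Run:
```python
from h import *
import pickle
from scipy.optimize import least_squares
np.set_printoptions(precision=4,suppress=True)
C=pickle.load(open("w2.pkl","rb"));k=1/1.42857
M=np.array([(.08,.05,.008),(.08,-.05,.008),(-.08,-.05,.008),(-.08,.05,.008)])
U=np.array([(312,3),(441.5,4.5),(436.5,215),(320,215)])*k
W=lambda p:M@R.from_euler("z",p[2]).as_matrix().T+[p[0],p[1],0]
r=least_squares(lambda p:(proj(C,W(p))-U).ravel(),[.545,.24,-.147]); print(r.x,r.fun)
print("knob",onz(C,[(374*k,104*k)],.054)); T=cam("top")
print("tri",tri(C,[(374*k,104*k)],T,[(257/1.951+90,270/1.9545+110)]))
p,q,o=tool(); x=q.as_matrix()[:,0]; print(p,"yaw",np.arctan2(x[1],x[0]),"rel",rel([r.x[0],r.x[1],.035]))
```

```text
[ 0.5447  0.2428 -0.1479] [-0.2382  0.3463  0.2831 -0.2051 -0.233   0.1822  0.185  -0.3521]
knob [[0.5455 0.2426 0.054 ]]
tri [[0.5471 0.241  0.0392 0.0046]]
[0.4222 0.2404 0.2487] yaw -0.14007628756269222 rel [12.0929 -1.9001 21.3854]
```

Emit:
{"fn": "carry_out", "kwargs": {"moves": [[[0,0,0.5],[5,-0.8,2],8.5],[[0,0,0.5],[10,-1.6,4.5],8.5],[[0,0,0.5],[12.1,-1.9,9],8.5],[[0,0,0.5],[12.1,-1.9,12.5],8.5],[[0,0,0.5],[12.1,-1.9,12.5],8.5]]}}

```text
t: 4.28
eef_pos: [0.5437, 0.235, 0.1206]
tool_rot: [0.002, 0.997, -0.077, -0.003]
contact_force: [0.1, -0.9, 0.9]
gripper_width: 0.997
```

Run:
```python
from h import *
im=bot.read_camera("wrist"); 
p,q,o=tool(); x=q.as_matrix()[:,0]; print(p,"yaw",np.arctan2(x[1],x[0]),"rel",rel([.545,.2425,.035]),o["contact_force"])
cv2.imwrite("pics/w3.png",im[...,::-1])
```

```text
[0.54470127 0.23623372 0.12275671] yaw -0.15397563528594552 rel [-0.05072145 -0.64090719  8.77454397] [0.28236521 0.39043994 0.75402528]
```

View pics/w3.png

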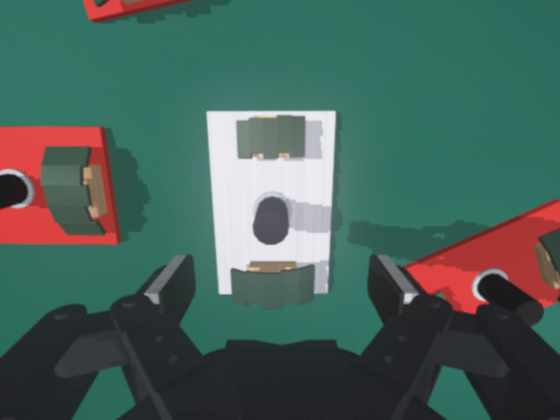

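The knob at (271,220) lies slightly left of the jaw middle, which matches the 6 mm offset measured. The fingers have clear space to go down.

Emit:
{"fn": "carry_out", "kwargs": {"moves": [[[0,0,0],[0,-0.6,2],8.5],[[0,0,0],[0,-0.6,5],8.5],[[0,0,0],[0,-0.6,7.5],8.5],[[0,0,0],[0,-0.6,8.7],8.5],[[0,0,0],[0,-0.6,8.7],8.5]]}}

```text
t: 4.95
eef_pos: [0.5457, 0.2443, 0.0362]
tool_rot: [0.0, 0.997, -0.076, -0.0]
contact_force: [-0.8, -0.6, 0.3]
gripper_width: 0.989
```

Emit:
{"fn": "carry_out", "kwargs": {"moves": [[[0,0,0],[0,0,0],4],[[0,0,0],[0,0,0],3],[[0,0,0],[0,0,0],2],[[0,0,0],[0,0,0],1.5],[[0,0,0],[0,0,0],1.5]], "newtons": 40}}

```text
t: 5.58
eef_pos: [0.5461, 0.244, 0.037]
tool_rot: [0.0, 0.997, -0.076, 0.0]
contact_force: [-0.7, -1.6, 5.0]
gripper_width: 0.295
```

Emit:
{"fn": "carry_out", "kwargs": {"moves": [[[0,0,0],[0,0,0],1],[[0,0,0],[0,0,0],1],[[0,0,0],[0,0,0],1],[[0,0,0],[0,0,0],1]]}}

```text
t: 6.08
eef_pos: [0.5461, 0.244, 0.0369]
tool_rot: [0.0, 0.997, -0.076, 0.0]
contact_force: [-0.2, -2.2, 5.5]
gripper_width: 0.288
```

Emit:
{"fn": "carry_out", "kwargs": {"moves": [[[0,0,0],[0,0,-0.5],1],[[0,0,0],[0,0,-2],1],[[0,0,0],[0,0,-4.5],1],[[0,0,0],[0,0,-7.5],1],[[0,0,0],[0,0,-10],1]]}}

```text
t: 6.7
eef_pos: [0.5458, 0.2444, 0.1381]
tool_rot: [-0.0, 0.997, -0.076, 0.0]
contact_force: [0.4, -0.4, -3.6]
gripper_width: 0.295
```

Emit:
{"fn": "carry_out", "kwargs": {"moves": [[[0,0,-0.5],[0.1,1,0],1],[[0,0,-1.5],[0.4,4,0],1],[[0,0,-3.5],[0.8,8.5,0],1],[[0,0,-5.5],[1.2,13.5,0],1],[[0,0,-7.5],[1.6,18.5,0],1]]}}

```text
t: 7.32
eef_pos: [0.5322, 0.0563, 0.1351]
tool_rot: [0.0, 1.0, -0.01, -0.001]
contact_force: [1.0, -0.0, -2.4]
gripper_width: 0.294
```

Run:
```python
from h import *
p,q,o=tool(); x=q.as_matrix()[:,0]; print(p,"yaw",np.arctan2(x[1],x[0]),"rel",rel([.5147,-.2423,.137]),o["contact_force"],o["torque"],o["gripper_width"])
```

```text
[0.53223127 0.05631659 0.13514938] yaw -0.020024784021785078 rel [-1.15519285 29.89091054 -0.1592599 ] [ 1.01351283 -0.00368339 -2.4070957 ] [-0.04081588 -0.08193345 -0.00011576] 0.2944737389108379
```

Emit:
{"fn": "carry_out", "kwargs": {"moves": [[[0,0,-2.5],[-0.2,5,0],1],[[0,0,-5],[-0.4,11,0],1],[[0,0,-7.5],[-0.6,16,0],1],[[0,0,-10],[-0.9,21,0],1],[[0,0,-12],[-1.1,25.5,0],1]]}}

```text
t: 7.95
eef_pos: [0.5152, -0.1983, 0.1351]
tool_rot: [-0.0, 0.996, 0.094, -0.001]
contact_force: [0.5, -0.4, -2.5]
gripper_width: 0.293
```

Emit:
{"fn": "carry_out", "kwargs": {"moves": [[[0,0,0],[-0.1,2.5,0],1],[[0,0,0],[-0.1,3.5,0],1],[[0,0,0],[-0.1,3.5,0],1],[[0,0,0],[-0.1,3.5,0],1]]}}

```text
t: 8.45
eef_pos: [0.5226, -0.2286, 0.136]
tool_rot: [-0.001, 0.995, 0.095, -0.0]
contact_force: [-0.5, 0.6, -3.3]
gripper_width: 0.293
```

Run:
```python
from h import *
np.set_printoptions(precision=4,suppress=True)
im=bot.read_camera("wrist"); cv2.imwrite("pics/w4.png",im[...,::-1])
im=bot.read_camera("side"); cv2.imwrite("pics/s4.png",im[...,::-1])
p,q,o=tool(); x=q.as_matrix()[:,0]; print(p,"yaw",np.arctan2(x[1],x[0]),"rel",rel([.5147,-.2423,.137]),o["contact_force"],o["torque"],o["gripper_width"])
```

```text
[ 0.5228 -0.2287  0.1363] yaw 0.19056051273373847 rel [-1.0521  1.1773 -0.0742] [ 1.0831 -0.1799 -3.3525] [ 0.0089 -0.0274  0.0516] 0.2924483729336839
```

View pics/w4.png

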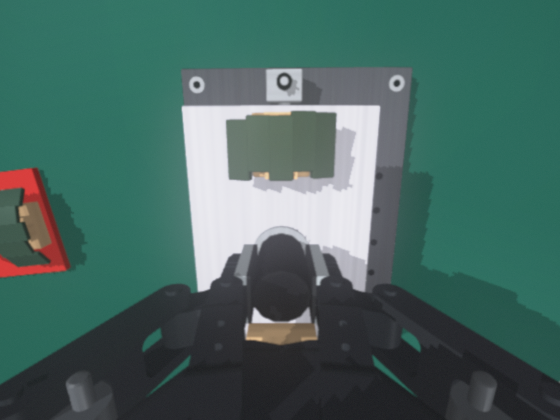

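The carrier hangs level, with its front edge at row 106 parallel to the base edge at row 70. I move back to the pre-place offset and lower it.

Emit:
{"fn": "carry_out", "kwargs": {"moves": [[[0,0,0],[-0.5,0.6,0],1],[[0,0,0],[-1.05,1.2,0.5],1],[[0,0,0],[-1.05,1.2,3],1],[[0,0,0],[-1.05,1.2,5.5],1],[[0,0,0],[-1.05,1.2,7],1]]}}

```text
t: 9.18
eef_pos: [0.5135, -0.2446, 0.0649]
tool_rot: [-0.0, 0.996, 0.094, -0.001]
contact_force: [0.4, -0.8, -2.8]
gripper_width: 0.289
```

Emit:
{"fn": "carry_out", "kwargs": {"moves": [[[0,0,0],[0,0,0.2],1],[[0,0,0],[0,0,0.4],1],[[0,0,0],[0,0,0.4],1]]}}

```text
t: 9.55
eef_pos: [0.5151, -0.2443, 0.063]
tool_rot: [0.0, 0.996, 0.094, 0.001]
contact_force: [-0.2, -1.1, -2.6]
gripper_width: 0.291
```

```bash
cat > st.py <<'E'
from h import *
np.set_printoptions(precision=4,suppress=True)
p,q,o=tool(); M=q.as_matrix(); x=M[:,0]; y=.197; Rz=R.from_euler("z",y)
B=Rz.inv().apply(p-np.array([.509,-.2445,0]))
print("t",o["t"],"tcp",p,"yaw",round(np.arctan2(x[1],x[0]),4),"tilt",M[:2,2],"inbase mm",B*1000,"Fbase",Rz.inv().apply(o["contact_force"]),"T",o["torque"],"g",o["gripper_width"]*85)
E
python3 st.py
```

```text
t 9.55 tcp [ 0.5151 -0.2443  0.063 ] yaw 0.1882 tilt [ 0.0011 -0.0005] inbase mm [ 6.0318 -1.0292 62.9709] Fbase [-0.4515 -1.0084 -2.6262] T [ 0.0228 -0.0548 -0.0411] g 24.759519871472047
```

Emit:
{"fn": "carry_out", "kwargs": {"moves": [[[0,0,-0.3],[0,0,0.2],1],[[0,0,-0.3],[0,0,0.4],1],[[0,0,-0.3],[0,0,0.6],1],[[0,0,-0.3],[0,0,0.7],1],[[0,0,-0.3],[0,0,0.7],1]]}}

```text
t: 10.18
eef_pos: [0.5146, -0.2441, 0.0552]
tool_rot: [-0.0, 0.995, 0.097, -0.0]
contact_force: [0.4, -0.3, -2.8]
gripper_width: 0.293
```

Emit:
{"fn": "carry_out", "kwargs": {"moves": [[[0,0,0],[0,0,0.1],1],[[0,0,0],[0,0,0.15],1],[[0,0,0],[0,0,0.15],1]]}}

```text
t: 10.55
eef_pos: [0.5146, -0.2441, 0.0538]
tool_rot: [0.0, 0.995, 0.097, -0.0]
contact_force: [0.5, -0.6, -4.0]
gripper_width: 0.297
```

```bash
python3 st.py
```

```text
t 10.55 tcp [ 0.5146 -0.2441  0.0538] yaw 0.1935 tilt [-0. -0.] inbase mm [ 5.569  -0.7364 53.7729] Fbase [ 0.3946 -0.6843 -3.9874] T [ 0.0141 -0.03   -0.0203] g 25.206196998562234
```

Emit:
{"fn": "carry_out", "kwargs": {"moves": [[[0,0,0],[0,0,0.05],1],[[0,0,0],[0,0,0.1],1],[[0,0,0],[0,0,0.1],1]]}}

```text
t: 10.92
eef_pos: [0.5146, -0.2441, 0.053]
tool_rot: [0.0, 0.995, 0.097, -0.0]
contact_force: [-1.0, -0.3, 0.1]
gripper_width: 0.295
```

Emit:
{"fn": "carry_out", "kwargs": {"moves": [[[0,0,0],[0,0,0.05],1],[[0,0,0],[0,0,0.05],1]]}}

```text
t: 11.18
eef_pos: [0.5146, -0.2441, 0.053]
tool_rot: [0.0, 0.995, 0.097, -0.0]
contact_force: [-3.5, 0.6, 6.0]
gripper_width: 0.294
```

Emit:
{"fn": "carry_out", "kwargs": {"moves": [[[0,0,0],[0,0,-0.05],1],[[0,0,0],[0,-0.15,-0.05],1],[[0,0,0],[0,-0.35,-0.05],1],[[0,0,0],[0,-0.5,-0.05],1],[[0,0,0],[0,-0.5,-0.05],1]], "newtons": 25}}

```text
t: 11.8
eef_pos: [0.514, -0.2392, 0.053]
tool_rot: [0.0, 0.995, 0.097, 0.0]
contact_force: [0.8, -2.0, 1.6]
gripper_width: 0.292
```

```bash
python3 st.py
```

```text
t 11.8 tcp [ 0.514  -0.2392  0.053 ] yaw 0.1936 tilt [ 0.0006 -0.0001] inbase mm [ 5.9413  4.2577 52.9797] Fbase [ 0.3608 -2.0984  1.5724] T [-0.3339 -0.1065  0.0013] g 24.784155788938648
```

Sliding drag is about 2 N. I continue in small steps towards the dowels.

Emit:
{"fn": "carry_out", "kwargs": {"moves": [[[0,0,0],[0,-0.1,0],1],[[0,0,0],[0,-0.2,0],1],[[0,0,0],[0,-0.25,0],1],[[0,0,0],[0,-0.25,0],1]]}}

```text
t: 12.3
eef_pos: [0.5133, -0.2369, 0.053]
tool_rot: [0.0, 0.995, 0.097, 0.0]
contact_force: [0.4, -2.2, 3.2]
gripper_width: 0.293
```

Emit:
{"fn": "carry_out", "kwargs": {"moves": [[[0,0,0],[0,-0.05,0],1],[[0,0,0],[0,-0.1,0],1],[[0,0,0],[0,-0.1,0],1]]}}

```text
t: 12.68
eef_pos: [0.5131, -0.2359, 0.0529]
tool_rot: [0.0, 0.995, 0.097, 0.0]
contact_force: [-0.7, -2.6, 2.9]
gripper_width: 0.291
```

```bash
python3 st.py
```

```text
t 12.675 tcp [ 0.5131 -0.2359  0.0529] yaw 0.1934 tilt [ 0.0003 -0.0003] inbase mm [ 5.6944  7.5947 52.9338] Fbase [-1.1936 -2.3809  2.8596] T [-0.5861 -0.1617 -0.038 ] g 24.74704993839477
```

Emit:
{"fn": "carry_out", "kwargs": {"moves": [[[0,0,0],[0,-0.04,0],1],[[0,0,0],[0,-0.08,0],1],[[0,0,0],[0,-0.08,0],1]]}}

```text
t: 13.05
eef_pos: [0.513, -0.2352, 0.0529]
tool_rot: [0.0, 0.995, 0.097, 0.0]
contact_force: [0.6, -2.6, 5.5]
gripper_width: 0.289
```

Emit:
{"fn": "carry_out", "kwargs": {"moves": [[[0,0,0],[0,-0.05,0],1],[[0,0,0],[0,-0.05,0],1]]}}

```text
t: 13.3
eef_pos: [0.5129, -0.2346, 0.0529]
tool_rot: [0.0, 0.995, 0.097, 0.0]
contact_force: [0.7, -3.5, 4.7]
gripper_width: 0.29
```

```bash
python3 st.py
```

```text
t 13.3 tcp [ 0.5129 -0.2346  0.0529] yaw 0.1934 tilt [ 0.0003 -0.0002] inbase mm [ 5.7218  8.9336 52.9206] Fbase [-0.0245 -3.561   4.6757] T [-0.8143 -0.1635 -0.065 ] g 24.680755853946845
```

Emit:
{"fn": "carry_out", "kwargs": {"moves": [[[0,0,0],[0,0,-0.03],1],[[0,0,0],[0,-0.05,-0.03],1],[[0,0,0],[0,-0.05,-0.03],1]]}}

```text
t: 13.68
eef_pos: [0.5127, -0.2341, 0.053]
tool_rot: [0.0, 0.995, 0.097, 0.0]
contact_force: [1.9, -4.0, 1.2]
gripper_width: 0.293
```

Emit:
{"fn": "carry_out", "kwargs": {"moves": [[[0,0,0],[0,-0.05,0],1],[[0,0,0],[0,-0.05,0],1]]}}

```text
t: 13.92
eef_pos: [0.5127, -0.234, 0.053]
tool_rot: [0.0, 0.995, 0.097, 0.0]
contact_force: [1.8, -4.5, -0.2]
gripper_width: 0.29
```

```bash
python3 st.py
```

```text
t 13.925 tcp [ 0.5127 -0.234   0.053 ] yaw 0.1933 tilt [ 0.0004 -0.0005] inbase mm [ 5.6518  9.5614 52.9931] Fbase [ 0.9222 -4.8029 -0.2078] T [-1.0742 -0.58    0.0708] g 24.65180959923528
```

Emit:
{"fn": "carry_out", "kwargs": {"moves": [[[0,0,-0.15],[0,-0.02,0],1],[[0,0,-0.3],[0,-0.03,0],1],[[0,0,-0.3],[0,-0.03,0],1]]}}

```text
t: 14.3
eef_pos: [0.5128, -0.234, 0.053]
tool_rot: [0.0, 0.995, 0.099, 0.0]
contact_force: [2.7, -5.8, -0.2]
gripper_width: 0.293
```

```bash
python3 st.py
```

```text
t 14.3 tcp [ 0.5128 -0.234   0.053 ] yaw 0.1979 tilt [ 0.0008 -0.0007] inbase mm [ 5.7461  9.6017 53.0453] Fbase [ 1.5317 -6.192  -0.2451] T [-1.2396 -0.524  -0.0604] g 24.946635592121424
```

Both dowels appear to be in contact: forward motion stopped, Fy is about -6 N, and the yaw moment changed sign with a 0.3° turn. Now I slide along +x.

Emit:
{"fn": "carry_out", "kwargs": {"moves": [[[0,0,0.1],[0.08,0,0],1],[[0,0,0.1],[0.2,0,0],1],[[0,0,0.1],[0.3,0,0],1],[[0,0,0.1],[0.3,0,0],1]]}}

```text
t: 14.8
eef_pos: [0.5129, -0.234, 0.0529]
tool_rot: [0.0, 0.995, 0.098, -0.002]
contact_force: [-5.7, -5.8, 8.4]
gripper_width: 0.288
```

```bash
python3 st.py
```

```text
t 14.8 tcp [ 0.5129 -0.234   0.0529] yaw 0.1954 tilt [-0.0048 -0.0012] inbase mm [ 5.8599  9.5845 52.9294] Fbase [-6.7117 -4.6103  8.3806] T [-1.2202  0.9393  0.055 ] g 24.497713588767922
```

Emit:
{"fn": "carry_out", "kwargs": {"moves": [[[0,0,0],[0,0,-0.03],1],[[0,0,0],[0,0,-0.06],1],[[0,0,0],[0,0,-0.06],1]]}}

```text
t: 15.18
eef_pos: [0.5129, -0.234, 0.053]
tool_rot: [0.0, 0.995, 0.098, -0.002]
contact_force: [-3.8, -7.3, 0.9]
gripper_width: 0.294
```

```bash
python3 st.py
```

```text
t 15.175 tcp [ 0.5129 -0.234   0.053 ] yaw 0.1956 tilt [-0.0045 -0.0009] inbase mm [ 5.8958  9.5771 52.9572] Fbase [-5.1256 -6.46    0.8626] T [-1.4157  0.4755  0.0464] g 24.979130005411943
```

Emit:
{"fn": "carry_out", "kwargs": {"moves": [[[0,0,0],[0,0.05,-0.01],1],[[0,0,0],[0,0.1,-0.01],1],[[0,0,0],[0.1,0.1,-0.01],1],[[0,0,0],[0.1,0.1,-0.01],1]]}}

```text
t: 15.68
eef_pos: [0.5139, -0.2338, 0.0529]
tool_rot: [-0.0, 0.995, 0.098, -0.003]
contact_force: [-3.7, -4.9, 2.8]
gripper_width: 0.291
```

```bash
python3 st.py
```

```text
t 15.675 tcp [ 0.5139 -0.2338  0.0529] yaw 0.1961 tilt [-0.0051  0.0001] inbase mm [ 6.9298  9.5449 52.9425] Fbase [-4.6107 -4.113   2.834 ] T [-1.0133  0.5701  0.0225] g 24.737021922379103
```

Emit:
{"fn": "carry_out", "kwargs": {"moves": [[[0,0,0],[0.08,0,-0.01],1],[[0,0,0],[0.16,0,-0.02],1],[[0,0,0],[0.24,0,-0.02],1],[[0,0,0],[0.3,0,-0.02],1],[[0,0,0],[0.3,0,-0.02],1]]}}

```text
t: 16.3
eef_pos: [0.517, -0.2332, 0.053]
tool_rot: [-0.0, 0.995, 0.098, -0.002]
contact_force: [-3.2, -4.9, 1.1]
gripper_width: 0.292
```

```bash
python3 st.py
```

```text
t 16.3 tcp [ 0.517  -0.2332  0.053 ] yaw 0.1962 tilt [-0.0049  0.0002] inbase mm [10.03    9.5284 52.9787] Fbase [-4.1074 -4.165   1.0765] T [-1.0555  0.4724 -0.0074] g 24.84989320186394
```

Emit:
{"fn": "carry_out", "kwargs": {"moves": [[[0,0,0],[0.06,0,0],1],[[0,0,0],[0.12,0,0],1],[[0,0,0],[0.18,0,0],1],[[0,0,0],[0.2,0,0],1]]}}

```text
t: 16.8
eef_pos: [0.5188, -0.2328, 0.053]
tool_rot: [-0.0, 0.995, 0.098, -0.003]
contact_force: [-3.3, -4.1, 0.7]
gripper_width: 0.29
```

Emit:
{"fn": "carry_out", "kwargs": {"moves": [[[0,0,0],[0.04,0,0],1],[[0,0,0],[0.08,0,0],1],[[0,0,0],[0.08,0,0],1]]}}

```text
t: 17.18
eef_pos: [0.5196, -0.2326, 0.053]
tool_rot: [-0.0, 0.995, 0.098, -0.002]
contact_force: [-2.8, -5.3, 1.2]
gripper_width: 0.291
```

```bash
python3 st.py
```

```text
t 17.175 tcp [ 0.5196 -0.2326  0.053 ] yaw 0.1962 tilt [-0.005   0.0002] inbase mm [12.749   9.5452 52.9889] Fbase [-3.8259 -4.6375  1.1923] T [-1.0372  0.3925  0.0528] g 24.776771402638715
```

Emit:
{"fn": "carry_out", "kwargs": {"moves": [[[0,0,0],[0.04,0,0],1],[[0,0,0],[0.08,0,0],1],[[0,0,0],[0.08,0,0],1]]}}

```text
t: 17.55
eef_pos: [0.5204, -0.2325, 0.053]
tool_rot: [-0.0, 0.995, 0.098, -0.003]
contact_force: [-4.0, -5.1, 0.9]
gripper_width: 0.291
```

Emit:
{"fn": "carry_out", "kwargs": {"moves": [[[0,0,0],[0.03,0,0],1],[[0,0,0],[0.06,0,0],1],[[0,0,0],[0.06,0,0],1]]}}

```text
t: 17.92
eef_pos: [0.521, -0.2324, 0.053]
tool_rot: [-0.0, 0.995, 0.098, -0.003]
contact_force: [-2.3, -4.6, 0.7]
gripper_width: 0.295
```

Emit:
{"fn": "carry_out", "kwargs": {"moves": [[[0,0,0],[0.03,0,0],1],[[0,0,0],[0.06,0,0],1],[[0,0,0],[0.06,0,0],1]]}}

```text
t: 18.3
eef_pos: [0.5216, -0.2323, 0.053]
tool_rot: [-0.0, 0.995, 0.098, -0.003]
contact_force: [-3.0, -4.9, 1.7]
gripper_width: 0.29
```

```bash
python3 st.py
```

```text
t 18.3 tcp [ 0.5216 -0.2323  0.053 ] yaw 0.1963 tilt [-0.0052  0.0001] inbase mm [14.7158  9.554  52.9637] Fbase [-3.866  -4.1957  1.6743] T [-1.0631  0.4743  0.0647] g 24.62337369833961
```

Emit:
{"fn": "carry_out", "kwargs": {"moves": [[[0,0,0],[0.03,0,0],1],[[0,0,0],[0.06,0,0],1],[[0,0,0],[0.06,0,0],1]]}}

```text
t: 18.68
eef_pos: [0.5221, -0.2322, 0.053]
tool_rot: [-0.0, 0.995, 0.098, -0.003]
contact_force: [-3.6, -5.9, 0.7]
gripper_width: 0.294
```

Emit:
{"fn": "carry_out", "kwargs": {"moves": [[[0,0,0],[0.03,0,0],1],[[0,0,0],[0.06,0,0],1],[[0,0,0],[0.06,0,0],1]]}}

```text
t: 19.05
eef_pos: [0.5221, -0.2322, 0.0529]
tool_rot: [-0.0, 0.995, 0.098, -0.003]
contact_force: [-5.0, -4.5, 3.5]
gripper_width: 0.293
```

```bash
python3 st.py
```

```text
t 19.05 tcp [ 0.5221 -0.2322  0.0529] yaw 0.196 tilt [-0.0063  0.    ] inbase mm [15.3008  9.5321 52.9488] Fbase [-5.7677 -3.4462  3.5079] T [-1.0627  0.8166  0.028 ] g 24.91740795552296
```

The stop is reached: x stays at 15.3 mm and Fx is rising. Now I make the combined press, with a small yaw sweep so that both dowels are sure to be loaded.

Emit:
{"fn": "carry_out", "kwargs": {"moves": [[[0,0,0],[0.05,-0.03,-0.02],1],[[0,0,0],[0.1,-0.08,-0.03],1],[[0,0,0],[0.12,-0.12,-0.03],1],[[0,0,0],[0.12,-0.12,-0.03],1],[[0,0,0],[0.12,-0.12,-0.03],1]]}}

```text
t: 19.68
eef_pos: [0.5223, -0.2321, 0.053]
tool_rot: [0.0, 0.995, 0.097, -0.004]
contact_force: [-5.3, -7.2, 1.0]
gripper_width: 0.29
```

```bash
python3 st.py
```

```text
t 19.675 tcp [ 0.5223 -0.2321  0.053 ] yaw 0.195 tilt [-0.0074 -0.0012] inbase mm [15.4966  9.5902 53.0299] Fbase [-6.5948 -5.9906  0.9764] T [-1.5951  0.9276  0.1826] g 24.662513873921675
```

Emit:
{"fn": "carry_out", "kwargs": {"moves": [[[0,0,-0.1],[0.08,-0.03,-0.02],1],[[0,0,-0.2],[0.12,-0.03,-0.02],1],[[0,0,-0.2],[0.12,-0.03,-0.02],1],[[0,0,-0.2],[0.12,-0.03,-0.02],1],[[0,0,-0.2],[0.12,-0.03,-0.02],1]]}}

```text
t: 20.3
eef_pos: [0.5225, -0.232, 0.0531]
tool_rot: [0.0, 0.995, 0.099, -0.005]
contact_force: [-8.7, -7.5, 2.6]
gripper_width: 0.3
```

```bash
python3 st.py
```

```text
t 20.3 tcp [ 0.5225 -0.232   0.0531] yaw 0.1977 tilt [-0.0092 -0.0015] inbase mm [15.6672  9.6165 53.0851] Fbase [-10.0395  -5.6448   2.6439] T [-1.7381  1.3854  0.0284] g 25.470335946747934
```

Emit:
{"fn": "carry_out", "kwargs": {"moves": [[[0,0,-0.1],[0,0,0],1],[[0,0,-0.2],[0,0,0],1],[[0,0,-0.2],[0,0,0],1],[[0,0,-0.2],[0,0,0],1]]}}

```text
t: 20.8
eef_pos: [0.5225, -0.232, 0.0531]
tool_rot: [0.0, 0.995, 0.1, -0.005]
contact_force: [-8.4, -8.3, 3.6]
gripper_width: 0.29
```

```bash
python3 st.py
```

```text
t 20.8 tcp [ 0.5225 -0.232   0.0531] yaw 0.2008 tilt [-0.0092 -0.0014] inbase mm [15.6671  9.6259 53.0958] Fbase [-9.8278 -6.4858  3.6425] T [-1.7155  1.3469 -0.1084] g 24.674348460976557
```

Emit:
{"fn": "carry_out", "kwargs": {"moves": [[[0,0,0.1],[-0.04,-0.05,-0.02],1],[[0,0,0.2],[-0.06,-0.1,-0.03],1],[[0,0,0.3],[-0.06,-0.1,-0.03],1],[[0,0,0.3],[-0.06,-0.1,-0.03],1],[[0,0,0.3],[-0.06,-0.1,-0.03],1]]}}

```text
t: 21.42
eef_pos: [0.5225, -0.2319, 0.0533]
tool_rot: [0.001, 0.995, 0.098, -0.004]
contact_force: [-4.2, -9.3, -1.7]
gripper_width: 0.293
```

```bash
python3 st.py
```

```text
t 21.425 tcp [ 0.5225 -0.2319  0.0533] yaw 0.1958 tilt [-0.0075 -0.0023] inbase mm [15.6858  9.7593 53.3224] Fbase [-5.9816 -8.3166 -1.6514] T [-2.312   0.8349  0.0908] g 24.932875439934516
```

Emit:
{"fn": "carry_out", "kwargs": {"moves": [[[0,0,0.1],[0,0,0],1],[[0,0,0.2],[0,0,0],1],[[0,0,0.2],[0,0,0],1],[[0,0,0.2],[0,0,0],1]]}}

```text
t: 21.92
eef_pos: [0.5225, -0.2319, 0.0533]
tool_rot: [0.001, 0.995, 0.096, -0.004]
contact_force: [-4.8, -10.0, -1.8]
gripper_width: 0.298
```

```bash
python3 st.py
```

```text
t 21.925 tcp [ 0.5225 -0.2319  0.0533] yaw 0.1926 tilt [-0.0075 -0.0024] inbase mm [15.6906  9.759  53.3136] Fbase [-6.6199 -8.8968 -1.7669] T [-2.3543  0.9055  0.1329] g 25.34790046222671
```

Emit:
{"fn": "carry_out", "kwargs": {"moves": [[[0,0,-0.1],[0.05,0,0.02],1],[[0,0,-0.2],[0.06,0,0.03],1],[[0,0,-0.3],[0.06,0,0.03],1],[[0,0,-0.3],[0.06,0,0.03],1],[[0,0,-0.3],[0.06,0,0.03],1]]}}

```text
t: 22.55
eef_pos: [0.5225, -0.2319, 0.0532]
tool_rot: [0.001, 0.995, 0.098, -0.004]
contact_force: [-7.3, -10.1, 2.2]
gripper_width: 0.292
```

```bash
python3 st.py
```

```text
t 22.55 tcp [ 0.5225 -0.2319  0.0532] yaw 0.197 tilt [-0.0085 -0.0025] inbase mm [15.71    9.6744 53.2064] Fbase [-9.1307 -8.5095  2.2461] T [-2.1245  1.292   0.0221] g 24.86113303647138
```

Emit:
{"fn": "carry_out", "kwargs": {"moves": [[[0,0,0],[-0.05,0.05,0],1],[[0,0,0],[-0.1,0.1,0],1],[[0,0,0],[-0.15,0.17,0],1],[[0,0,0],[-0.15,0.17,0],1]]}}

```text
t: 23.05
eef_pos: [0.5225, -0.232, 0.0532]
tool_rot: [-0.0, 0.995, 0.099, -0.003]
contact_force: [-4.1, -5.1, 0.7]
gripper_width: 0.291
```

```bash
python3 st.py
```

```text
t 23.05 tcp [ 0.5225 -0.232   0.0532] yaw 0.1985 tilt [-0.0068 -0.0005] inbase mm [15.6639  9.6051 53.166 ] Fbase [-4.9933 -4.2365  0.6813] T [-1.4739  0.7524 -0.0206] g 24.762030777275324
```

Emit:
{"fn": "carry_out", "kwargs": {"moves": [[[0,0,0],[-0.05,0.05,0],1],[[0,0,0],[-0.12,0.1,0],1],[[0,0,0],[-0.12,0.1,0],1]]}}

```text
t: 23.42
eef_pos: [0.5225, -0.2321, 0.0533]
tool_rot: [-0.001, 0.995, 0.1, -0.003]
contact_force: [-4.2, -4.5, -2.3]
gripper_width: 0.293
```

```bash
python3 st.py
```

```text
t 23.425 tcp [ 0.5225 -0.2321  0.0533] yaw 0.1996 tilt [-0.0051  0.0005] inbase mm [15.6828  9.5247 53.3079] Fbase [-5.0105 -3.5935 -2.2857] T [-1.0991  0.6487 -0.1109] g 24.914048796829846
```

Emit:
{"fn": "carry_out", "kwargs": {"moves": [[[0,0,0],[0,0,0],3],[[0,0,0],[0,0,0],3.5],[[0,0,0],[0,0,0],4.5],[[0,0,0],[0,0,0],6],[[0,0,0],[0,0,0],8]]}}

```text
t: 24.05
eef_pos: [0.5253, -0.2318, 0.0546]
tool_rot: [-0.0, 0.995, 0.1, 0.0]
contact_force: [-0.0, -0.3, -0.4]
gripper_width: 0.891
```

Emit:
{"fn": "carry_out", "kwargs": {"moves": [[[0,0,0],[0,0,0],8.4],[[0,0,0],[0,0,0],8.4],[[0,0,0],[0,0,0],8.4]]}}

```text
t: 24.42
eef_pos: [0.5252, -0.2319, 0.0545]
tool_rot: [0.0, 0.995, 0.1, 0.0]
contact_force: [-0.3, -0.1, -0.2]
gripper_width: 0.98
```

```bash
python3 st.py
python3 - <<'E'
from h import *
im=bot.read_camera("wrist"); cv2.imwrite("pics/w5.png",im[...,::-1])
E
```

```text
t 24.425 tcp [ 0.5252 -0.2319  0.0545] yaw 0.2004 tilt [ 0. -0.] inbase mm [18.3254  9.1542 54.5226] Fbase [-0.2703 -0.0514 -0.1861] T [ 0.0075 -0.0071 -0.0069] g 83.31983320067668
```

View pics/w5.png

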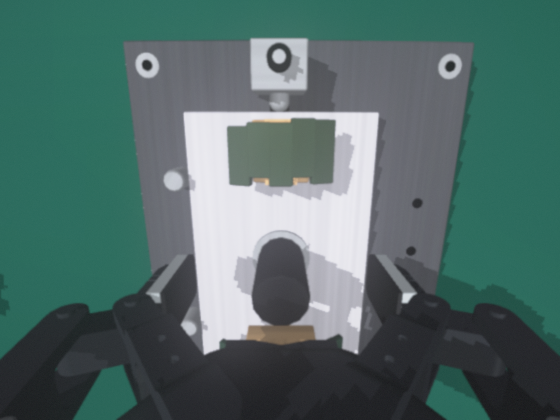

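The carrier is released. Its front edge (row 112) meets the nose at (280,107), and its left edge sits beside dowel_b at (174,180). I retreat straight up and check.

Emit:
{"fn": "carry_out", "kwargs": {"moves": [[[0,0,0],[0,0,-1],8.4],[[0,0,0],[0,0,-4],8.4],[[0,0,0],[0,0,-8],8.4],[[0,0,0],[0,0,-13],8.4],[[0,0,0],[-3,0,-16],8.4]]}}

```text
t: 25.1
eef_pos: [0.4982, -0.2372, 0.2181]
tool_rot: [0.001, 0.995, 0.101, 0.003]
contact_force: [-0.6, 0.1, -0.5]
gripper_width: 0.987
```

Emit:
{"fn": "carry_out", "kwargs": {"moves": [[[0,0,0],[-3,1,0],8.4],[[0,0,0],[-6,2,0],8.4],[[0,0,0],[-6,2,0],8.4],[[0,0,0],[-6,2,0],8.4]]}}

```text
t: 25.6
eef_pos: [0.4416, -0.2691, 0.2151]
tool_rot: [0.0, 0.995, 0.1, 0.001]
contact_force: [-0.0, -0.6, 0.7]
gripper_width: 0.984
```

```bash
python3 st.py
python3 - <<'E'
from h import *
import pickle
C=cam("wrist"); im=bot.read_camera("wrist"); pickle.dump(C,open("w6.pkl","wb")); np.save("w6.npy",np.array(im))
B=np.array([.509,-.2445,0]); u=proj(C,[B+R.from_euler("z",.197).apply(p) for p in [(.13,.09,.016),(-.13,-.09,.016)]]); print(u)
x0,y0,s=140,30,800/240
print(im.shape); cv2.imwrite("pics/w6.png",cv2.resize(im[y0:y0+180,x0:x0+240,::-1],(800,600),interpolation=cv2.INTER_CUBIC))
E
```

```text
t 25.6 tcp [ 0.4416 -0.2691  0.2151] yaw 0.2007 tilt [ 0.0012 -0.0002] inbase mm [-70.9514 -10.9569 215.1205] Fbase [-0.1288 -0.5504  0.6884] T [-0.0387 -0.015   0.0096] g 83.61176405558668
[[178.00951086 -13.80707511]
 [348.13888197 239.60483163]]
(420, 560, 3)
```

View pics/w6.png

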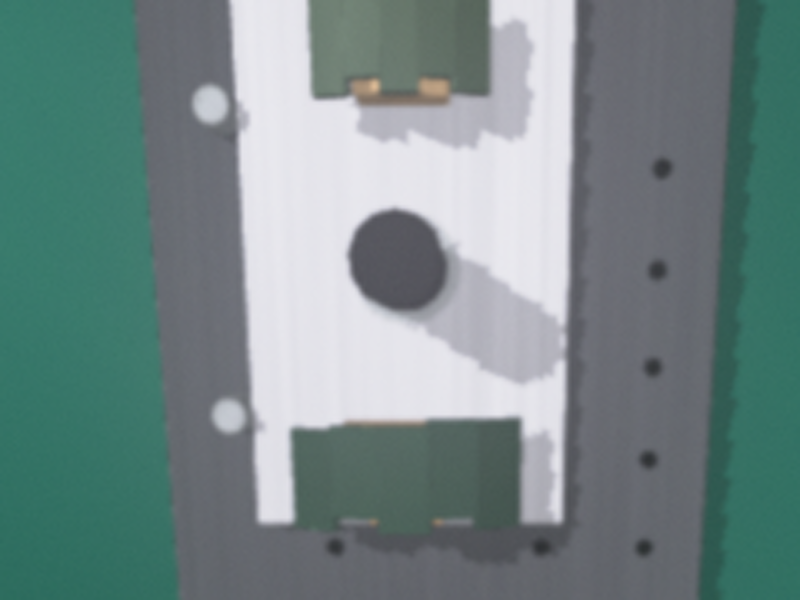

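Run:
```python
from h import *
import pickle
np.set_printoptions(precision=4,suppress=True)
C=pickle.load(open("w6.pkl","rb")); im=np.load("w6.npy")
f=lambda l:[(140+x*.3,30+y*.3) for x,y in l]
d=onz(C,f([(211,105),(229,416)]),.03)[:,:2]; e=onz(C,f([(232,10),(258.5,515)]),.024)[:,:2]; corner=onz(C,f([(259,523),(564,522)]),.024)[:,:2]
u=(d[0]-d[1])/np.linalg.norm(d[0]-d[1]); n=np.array([-u[1],u[0]])
print("dowel dist",np.linalg.norm(d[0]-d[1]),"edge-to-dowel line",(d[1]-e)@n,"angle",((e[0]-e[1])@n)/np.linalg.norm(e[0]-e[1]))
print("rear corner x rel dowel_a mm",(corner-d[1])@u*1000)
cv2.imwrite("pics/w7.png",cv2.resize(im[0:60,200:280,::-1],(800,600),interpolation=cv2.INTER_CUBIC))
# movement of bystanders
t0=cv2.imread("pics/top0.png")[...,::-1]; bot.read_camera("top"); 
for l in("rest_block","resin_jar","brush"): print(l,[np.round(d["location"],1) for d in bot.silhouettes(l,"top")][:1])
```

```text
dowel dist 0.08991358896970654 edge-to-dowel line [0.0062 0.0063] angle 0.0007584311282897337
rear corner x rel dowel_a mm [-35.4979 -34.7897]
rest_block [array([269.3, 159.7])]
resin_jar [array([310.1, 147.5])]
brush [array([366.7, 156. ])]
```

View pics/w7.png

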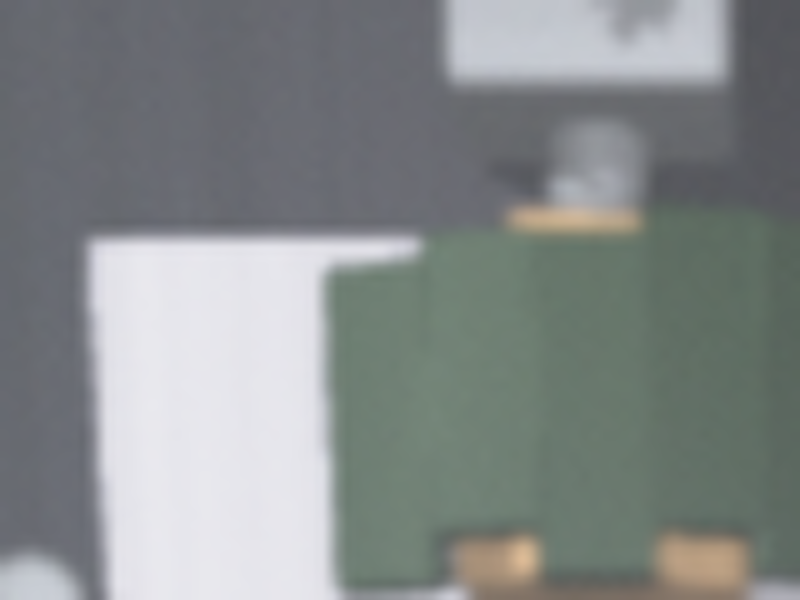

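```bash
python3 -c "
from station import bot
print(bot.hand_in())"
```

```text
the job is handed in; nothing more can be done
None
```

The carrier was placed, pressed home against both dowels and the end stop, and released. I handed the job in at about 26 s; no verdict was reported.

**What I did:** I gripped the aluminium carrier by its knob, carried it level and lowered it onto the base. I slid it onto the dowels, then along them until it met the stop. The final press was about 9 N along x and 8.5 N along y, roughly 12 N together and so a little above the 10 N asked. While pressing I turned the wrist slightly both ways so that both dowels would take load.

**Last checks:**

| Check | Result |
|---|---|
| Long edge to dowel line | 6.2 to 6.3 mm (6 mm when touching) |
| Angle to dowel line | 0.0008 rad |
| Carrier centre in base x | 14.9 mm |
| End stop | contact was felt during the slide; the camera estimate of the nose tip (about 94 mm) is within about 1 mm of the carrier's end |
| Block, jar and brush | locations in the top view within about 3 pixels (roughly 6 mm) of the first, in line with detector scatter |
| Gripper | open and clear above the work |

**Not measured directly:**
- **Force on each dowel and the stop:** I inferred that all three were loaded together from the total wrist force and from the yaw moment changing sign during the turns.
- **Final gap at the nose:** in the last close-up a sherd rest partly hid it; the view just after release, from lower down, showed edge and nose meeting.

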